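Lock the ND filter into its holder

ROBOT

A 7-joint arm with a two-finger parallel gripper is mounted at the origin on the work surface. World frame = base frame: x ahead of the robot, y to its left, z up, the work surface at z = 0. Lengths are in m, angles in rad, forces in N, time in s.
With the tool pointing down it reaches from about 0.35 to 0.9 m from the base axis. Payload 8.1 kg.
Tool frame: the origin (TCP) lies on the front face of the gripper's body, between the roots of the fingers; the fingertips stand 66 mm ahead of it and the grasp point (between the pads) lies 47 mm ahead of it (arm.finger_overhang is the distance from the TCP to the fingertips, in m); z points along the fingers, y is the line along which they close (so a half turn about z gives the same grasp; the last joint's range is limited). The gripper opens to 92 mm and grips with 3 to 60 N. Pads are 19 mm wide; open, the fingers measure 130 mm over their backs; the gripper's body (75 mm by 190 mm) begins 47 mm behind the grasp point.
Start: joints at [-1.275, 0.434, 0.025, 1.573, -0.012, 1.134, -0.075], TCP at [0.243, 0.576, 0.292] pointing down, gripper open.
Joint ranges: [-2.62, 2.62], [-0.44, 2.09], [-1.27, 1.32], [0.08, 2.57], [-1.32, 4.46], [0.12, 2], [-2.74, 2.74]. Speed limits (rad/s): [2.22, 2.22, 3.01, 3.01, 3.14, 3.14, 3.14].

INTERFACE

Orientations are given as a rotation vector (axis times angle).
In Python, from cell import readout, cams, workorder, spotter, arm gives the robot as it stands.
- The arm moves only by the tool shift_gripper, called after ">>>" as name(argument=value, ...) on one line, values as JSON. Schema: {"type":"object","properties":{"ticks":{"type":"string"},"grip_force":{"type":"number"},"only":{"type":"string"},"quiet":{"type":"boolean"},"lines":{"type":"string"}},"required":["ticks"],"additionalProperties":false}. ticks is a string of 1 to 10 rows, parted by a bar, with the numbers parted by spaces; each row has 5 numbers: dx, dy, dz in normalised numbers (1 is 0.75 m), then a turn about the tool's z in normalised numbers (1 is 90 degrees), then the opening from 0.0 (shut) to 1.0 (fully open); each row shifts and turns the commanded pose from where the row before left it, along the tool's axes as they then stand; what a row does not reach is not made up. A row lasts 1/10 s, in which the tool goes at most 0.05 m and 0.15 rad, less where a joint would pass 70% of its speed; a pose out of reach is approached as far as the arm can. The fingers move at their own pace and stop on an object; grip_force is the grip in N (left out, the last holds). Time passes only in rows, so rows that do not move let the fingers close. The tool returns the time, the measured TCP pose, the force, the opening and the grip force at its end. only (a regular expression) keeps the lines of the reply that match it, lines (a string "A,B") keeps lines A to B, and quiet returns only ok. No shift or turn number may pass 1 either way. Input that does not fit is refused with a message, and nothing moves.
- readout.observe(): the state, without advancing time (a new reading comes with each control period).
- cams.get_image(name): name is "scene" or "top"; returns a dict with "image" (400x640x3 uint8, blue, green, red), "fx", "fy", "cx", "cy" (pixels), "distortion" ([k1, k2, p1, p2, k3] as OpenCV has them; the pictures are not rectified), "cam_to_world" (4x4, takes a point from camera to world coordinates). Camera axes: x right, y down, z forward; pixel columns grow to the right and rows downward; lengths in m; the calibration is good to about 2 mm. A picture is of the moment at which its call begins. There is no depth.
- workorder.sign_off(): hands the job in; it is judged then, once.
Trained networks look in a picture, given as the dict that the camera call returned (one of the last four; its "shot" number tells which), for a name from the list of things; names that differ only in an ending like _2 or _b are one class to them, and where a whole thing is asked for, a point or a joint stands for the part that bears it (a point fixed in the world has none). Each returns a list of dicts, best first, with "score" (0 to 1); they miss things now and then, are a little off and sometimes report something else, mostly with a low value. They report only what shows in the picture. A call takes as long as a camera call.
- spotter.boxes_of(picture, name): "centre" ([x, y, z] in m, in the coordinates of the camera as it stood for that picture, good to about 4 mm: the middle of the surface that is visible of it).
The state is a dict: "clock": time; "joints": joint angles; "dq": joint speeds; "joint_efforts": joint torques, N m; "position": TCP position; "ee_rot": TCP orientation; "force": force on the tool from outside, world axes, zero at the start; "ft_torque": the same for the moment, N m; "width": opening from 0.0 (shut) to 1.0 (fully open); "gripper_force": force on a finger pad.
Only numpy, scipy, OpenCV 4.12 (cv2) and the standard library are available. Lean on these libraries where they do the work, as an engineer would, in place of code of your own. Each camera call takes 0.05 s, during which the arm holds its last target. There are 200 camera calls.

TASK

Lock the ND filter into the white holder bracket by pressing its three coloured catches fully home with a fingertip, one after the other: first green, then red, then yellow. Press each one gently, do not touch the filter, and do not disturb the other loose things on the cabinet top; nothing is to be picked up.

Things in the scene. Friction and masses are not known exactly. Their poses are not given: they have to be found in the camera images.
- green_top (a point): Centre of the flat crown (26 mm across) on top of the green catch. The catch is a round green plastic mushroom, rim 46 mm across; the crown stands 7 mm above the outer shoulder and is the place to press. Before pressing it is 44 to 46 mm above the table; fully home it is 36 mm above the table. It moves straight down only. z is up.
- green_catch (a joint): How far the green catch is pressed down, in m: 0 is fully up, 0.010 is fully home at a hard stop; it starts between 0 and 0.002. It resists by about 2.5 N of friction (more if pushed fast), has no spring, and stays where it is left.
- green_post: Fixed white post, 28 mm across, under the green catch, which it carries. Origin: on the post's axis at its foot, 10 mm above the table. The three posts stand on the bracket's left, right and far lugs, each 68 mm from the bracket's centre; which colour stands where varies.
- red_top (a point): Centre of the flat crown (26 mm across) on top of the red catch. The catch is a round red plastic mushroom, rim 46 mm across; the crown stands 7 mm above the outer shoulder and is the place to press. Before pressing it is 44 to 46 mm above the table; fully home it is 36 mm above the table. It moves straight down only. z is up.
- red_catch (a joint): How far the red catch is pressed down, in m: 0 is fully up, 0.010 is fully home at a hard stop; it starts between 0 and 0.002. It resists by about 2.5 N of friction (more if pushed fast), has no spring, and stays where it is left.
- red_post: Fixed white post, 28 mm across, under the red catch, which it carries. Origin: on the post's axis at its foot, 10 mm above the table. The three posts stand on the bracket's left, right and far lugs, each 68 mm from the bracket's centre; which colour stands where varies.
- yellow_top (a point): Centre of the flat crown (26 mm across) on top of the yellow catch. The catch is a round yellow plastic mushroom, rim 46 mm across; the crown stands 7 mm above the outer shoulder and is the place to press. Before pressing it is 44 to 46 mm above the table; fully home it is 36 mm above the table. It moves straight down only. z is up.
- yellow_catch (a joint): How far the yellow catch is pressed down, in m: 0 is fully up, 0.010 is fully home at a hard stop; it starts between 0 and 0.002. It resists by about 2.5 N of friction (more if pushed fast), has no spring, and stays where it is left.
- yellow_post: Fixed white post, 28 mm across, under the yellow catch, which it carries. Origin: on the post's axis at its foot, 10 mm above the table. The three posts stand on the bracket's left, right and far lugs, each 68 mm from the bracket's centre; which colour stands where varies.
- bracket: White plastic filter holder bracket fixed to the table, about 124 x 124 mm with lugs to 89 mm from its centre on three sides (+x, +y, -y of its own frame), 18 mm high; the filter lies in its recess. Origin: centre of its underside, on the table. z up.
- nd_filter: ND filter: dark glass in a rigid black sleeve, 100 x 100 x 10 mm, lying loose and flat in the bracket's recess, its top 20 mm above the table. Origin: centre of its underside. Catch rims reach about 5 mm over its edge, above it. Not to be touched.
- step_ring: Loose steel step-up ring lying flat, 72 mm across, 12 mm high, beside the bracket. Origin: centre of its underside. Bystander.
- blower: Loose blue blower bulb standing upright with its nozzle up, 58 mm across, 84 mm high. Origin: centre of its underside. Bystander.
- lens_cap: Loose black lens cap lying flat, 68 mm across, 11 mm high. Origin: centre of its underside. Bystander.
- brush: Loose lens brush lying on the table, 150 mm long along its x, up to 42 mm wide and 20 mm high. Origin: under its middle. Bystander.
- cleaner: Loose small bottle of lens cleaner standing upright, 36 mm across, 85 mm high. Origin: centre of its underside. Bystander.
- lamp: Fixed desk lamp with a toggle switch on its round base (150 mm across); its stem and shade reach 360 mm above the table, within 90 mm of its axis. Origin: centre of the base's underside. Obstacle on the left; not to be used.

How it is judged:
On the way, in this order (a step that is already met when the one before it is completed fails the run):
1. the green catch is pressed home (value of joint green_catch above 0.007 m), for 0.2 s.
2. the red catch is pressed home (value of joint red_catch above 0.007 m), for 0.2 s.
3. the yellow catch is pressed home (value of joint yellow_catch above 0.007 m), for 0.2 s.
At the end, for the whole second after the job is handed in: All three catches are pressed home (more than 7 mm of their 10 mm travel), the filter still lies in its recess within 6 mm of where it began, and the other loose things are within 20 mm of where they began (value of joint each of green_catch, red_catch, yellow_catch above 0.007 m and distance of nd_filter from where it was at the start of the episode below 0.006 m and distance of each of step_ring, blower, lens_cap, brush, cleaner from where it was at the start of the episode below 0.02 m); the robot touches nothing.
It fails at once if a catch or its post is pressed harder than 25 N (contact force between the arm and green_post above 25 N or contact force between the arm and red_post above 25 N or contact force between the arm and yellow_post above 25 N).
It fails at once if the robot touches the filter (contact force between the arm and nd_filter above 0.5 N).
It fails at once if the filter is shifted or lifted by more than 6 mm (distance of nd_filter from where it was at the start of the episode above 0.006 m).
It fails at once if the step-up ring, blower bulb, lens cap, brush or cleaner bottle is moved by more than 20 mm (distance of any of step_ring, blower, lens_cap, brush, cleaner from where it was at the start of the episode above 0.02 m).
It also fails if it takes over 48 s, if anything falls off the work surface, if the arm or the gripper's body presses on something with over 40 N, if the wrist force passes 120 N, or if a joint passes its speed limit or range.

## Working session

There is one attempt and no reset: what is moved stays moved. The work goes in short steps, Python scripts to look and compute and a tool call to move; the robot and the scene stay as the last step left them, time stands still between calls to the robot, and variables do not carry over. Pictures are saved under pics/ and viewed, at most 10 in all, crops included, and the job is handed in when it is done.

```bash
mkdir -p pics
```

Create h.py:
```python
import numpy as np, cv2
from cell import readout, cams, workorder, spotter, arm
def look(cam,names):
    p=cams.get_image(cam); T=np.array(p["cam_to_world"])
    for n in names:
        for r in spotter.boxes_of(p,n)[:2]:
            c=np.array(r["centre"]); print(cam,n,round(r["score"],2),(T[:3,:3]@c+T[:3,3]).round(3))
    return p
def ray(p,uv,z):
    K=np.array([[p["fx"],0,p["cx"]],[0,p["fy"],p["cy"]],[0,0,1]]);T=np.array(p["cam_to_world"])
    q=cv2.undistortPoints(np.array([[uv]],float),K,np.array(p["distortion"])).ravel()
    d=T[:3,:3]@np.array([*q,1]);o=T[:3,3];return (o+d*(z-o[2])/d[2]).round(4)
```

Run:
```python
from h import *
N=["green_catch","red_catch","yellow_catch","bracket","nd_filter","step_ring","blower","lens_cap","brush","cleaner","lamp"]
for c in("top","scene"):
    p=look(c,N); cv2.imwrite(f"pics/{c}0.png",p["image"])
    if c=="top": print(np.array(p["cam_to_world"]).round(3),p["fx"])
s=readout.observe();print({k:np.round(s[k],3) for k in("clock","position","ee_rot","width","force")})
from scipy.spatial.transform import Rotation as R
print(R.from_rotvec(s["ee_rot"]).as_matrix().round(3))
```

```text
top red_catch 0.47 [0.582 0.023 0.032]
top yellow_catch 0.61 [ 0.629 -0.062  0.035]
top yellow_catch 0.17 [ 0.656 -0.369  0.051]
top bracket 0.85 [ 0.534 -0.036  0.012]
top bracket 0.31 [0.575 0.43  0.024]
top nd_filter 0.76 [ 0.56  -0.037  0.012]
top step_ring 0.67 [0.595 0.124 0.013]
top blower 0.77 [ 0.519 -0.182  0.044]
top blower 0.33 [0.596 0.129 0.012]
top lens_cap 0.65 [ 0.698 -0.113  0.009]
top brush 0.68 [ 0.403 -0.44   0.016]
top lamp 0.68 [0.573 0.432 0.023]
[[-0.006 -0.977  0.212  0.23 ]
 [-1.     0.007  0.006 -0.011]
 [-0.007 -0.212 -0.977  1.69 ]
 [ 0.     0.     0.     1.   ]] 495.3617089261363
scene green_catch 0.46 [ 0.547 -0.107  0.037]
scene red_catch 0.56 [0.586 0.019 0.034]
scene yellow_catch 0.5 [ 0.63  -0.064  0.042]
scene bracket 0.76 [ 0.603 -0.063  0.011]
scene bracket 0.63 [ 0.536 -0.189  0.045]
scene nd_filter 0.56 [ 0.558 -0.039  0.018]
scene step_ring 0.7 [ 0.707 -0.122  0.008]
scene step_ring 0.49 [0.591 0.124 0.012]
scene blower 0.82 [ 0.532 -0.19   0.045]
scene blower 0.69 [0.592 0.124 0.012]
scene lens_cap 0.57 [ 0.71  -0.118  0.013]
scene cleaner 0.74 [ 0.675 -0.379  0.052]
scene lamp 0.9 [0.604 0.425 0.098]
scene lamp 0.25 [ 0.632 -0.061  0.039]
{'clock': np.float64(1.2), 'position': array([0.243, 0.576, 0.292]), 'ee_rot': array([0.622, 3.079, 0.   ]), 'width': np.float64(1.004), 'force': array([ 0.242,  0.074, -0.187])}
[[-0.922  0.388  0.   ]
 [ 0.388  0.922  0.   ]
 [ 0.     0.    -1.   ]]
```

View pics/top0.png

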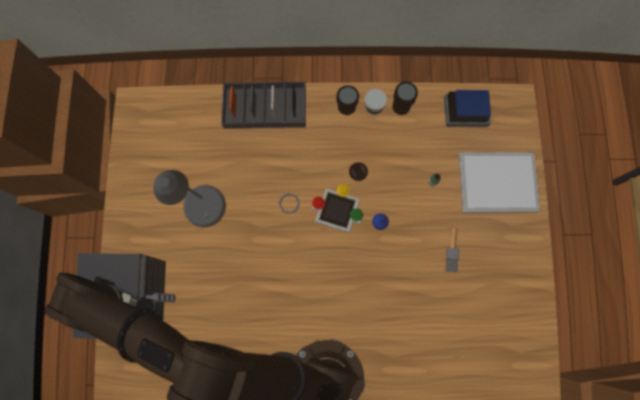

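View pics/scene0.png

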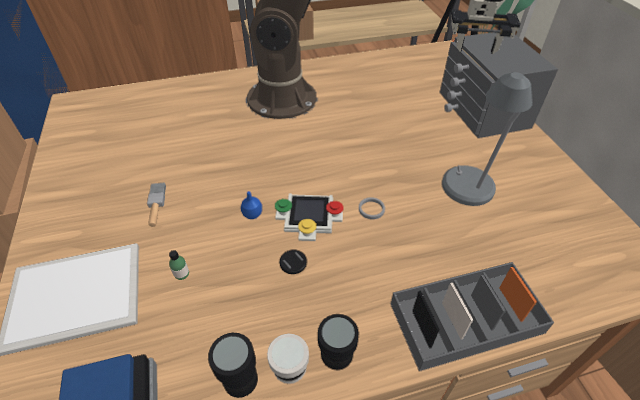

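The top view shows red at (318,202), yellow at (343,190), green at (357,214) and the blower at (381,221). The scene view shows green (283,206), red (335,208) and yellow (307,227). Next I measure the colour centroids.

Run:
```python
from h import *
C={"top":{"green":(357,214),"red":(318,202),"yellow":(343,190)},"scene":{"green":(283,206),"red":(335,208),"yellow":(307,227)}}
H={"green":(45,80),"red":(170,190),"yellow":(22,34)}
for c in C:
    p=cams.get_image(c);hsv=cv2.cvtColor(p["image"],cv2.COLOR_BGR2HSV).astype(int)
    for k,(u,v) in C[c].items():
        h=hsv[...,0]; lo,hi=H[k]; m=(h>=lo)&(h<=hi)
        if k=="red": m=(h>=172)|(h<=4)
        m&=(hsv[...,1]>150)&(hsv[...,2]>60); yy,xx=np.nonzero(m); s=(abs(xx-u)<16)&(abs(yy-v)<16)
        uv=(xx[s].mean(),yy[s].mean()); print(c,k,s.sum(),np.round(uv,1),[xx[s].min(),xx[s].max(),yy[s].min(),yy[s].max()],ray(p,uv,.040))
    i=p["image"]; 
    a=i[170:240,290:400] if c=="top" else i[180:250,235:345]
    cv2.imwrite(f"pics/{c}1.png",cv2.resize(a,None,fx=5,fy=5,interpolation=cv2.INTER_CUBIC))
    if c=="top": print("blower",ray(p,(381,221),.03),"ring",ray(p,(289,203),.01))
```

```text
<stdin>:10: RuntimeWarning: Mean of empty slice.
  ret = ret.dtype.type(ret / rcount)
Traceback (most recent call last):
ValueError: zero-size array to reduction operation minimum which has no identity
```

Run:
```python
from h import *
C={"top":{"green":(357,214),"red":(318,202),"yellow":(343,190)},"scene":{"green":(283,206),"red":(335,208),"yellow":(307,227)}}
for c in C:
    p=cams.get_image(c);hsv=cv2.cvtColor(p["image"],cv2.COLOR_BGR2HSV).astype(int)
    for k,(u,v) in C[c].items():
        h=hsv[...,0]; m={"green":(h>40)&(h<100),"red":(h>=168)|(h<=5),"yellow":(h>=20)&(h<=34)}[k]
        m=m&(hsv[...,1]>(170 if k=="yellow" else 110)); yy,xx=np.nonzero(m); s=(abs(xx-u)<14)&(abs(yy-v)<14)
        print(c,k,hsv[v,u],s.sum())
        if s.any():
            uv=(xx[s].mean(),yy[s].mean()); print(np.round(uv,1),[int(t) for t in(xx[s].min(),xx[s].max(),yy[s].min(),yy[s].max())],ray(p,uv,.040))
    i=p["image"]
    a=i[170:240,290:400] if c=="top" else i[180:250,235:345]
    cv2.imwrite(f"pics/{c}1.png",cv2.resize(a,None,fx=5,fy=5,interpolation=cv2.INTER_CUBIC))
    if c=="top": print("blower",ray(p,(381,221),.03),"ring",ray(p,(289,203),.01))
```

```text
top green [ 55 144  83] 108
[355.7 214.1] [349, 362, 209, 219] [ 0.5415 -0.1034  0.04  ]
top red [  3 215 142] 125
[318.6 202.9] [313, 325, 197, 208] [0.5813 0.0221 0.04  ]
top yellow [ 23 224 167] 130
[342.9 189.9] [337, 349, 184, 197] [ 0.6261 -0.0611  0.04  ]
blower [ 0.5187 -0.1898  0.03  ] ring [0.5879 0.1254 0.01  ]
scene green [ 67 133  94] 158
[283.1 205.4] [275, 291, 200, 211] [ 0.5463 -0.1079  0.04  ]
scene red [  0 182 147] 181
[334.1 207.2] [326, 342, 201, 213] [0.5879 0.019  0.04  ]
scene yellow [ 22 159 176] 0
```

View pics/scene1.png

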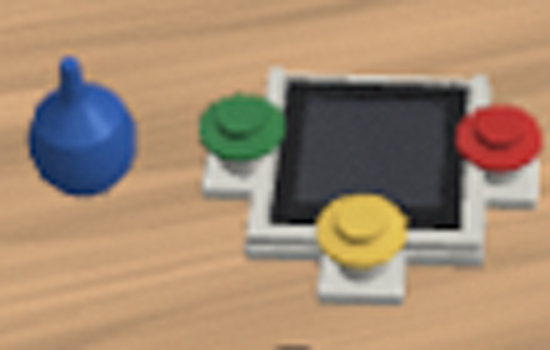

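View pics/top1.png

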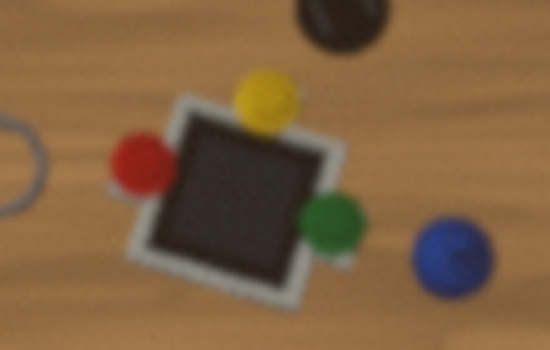

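The scene view puts green at the bracket's right lug, red at its left and yellow at the far one. The bracket fit gives green (0.543,-0.107), red (0.585,0.022) and yellow (0.629,-0.063), which matches the known spacings to about 3 mm. I'll close the fingers and go to the green catch through (0.32,0.25), clear of the lamp.

The rows are not in the units I measure in: shifts go in shares of 0.75 m and turns go in shares of 90 degrees. I convert before sending: -0.027 m is -0.036, -0.02 m is -0.0267.

>>> shift_gripper(ticks="-0.0267 -0.036 0 0 0 | -0.0267 -0.036 0 0 0 | -0.0267 -0.036 0 0 0 | -0.0267 -0.036 0 0 0 | -0.0267 -0.036 0 0 0 | -0.0267 -0.036 0 0 0 | -0.0267 -0.036 0 0 0 | -0.0267 -0.036 0 0 0 | -0.0267 -0.036 0 0 0 | -0.0267 -0.036 0 0 0", grip_force=5)

```text
clock: 2.35
position: [0.3224, 0.2482, 0.2924]
ee_rot: [0.622, 3.079, 0.001]
force: [1.4, 0.3, -0.2]
width: 0.181
gripper_force: 0.0
```

Add to h.py:
```python
from scipy.spatial.transform import Rotation as R
def to(t):
    s=readout.observe();M=R.from_rotvec(s["ee_rot"]).as_matrix()
    print(s["clock"],np.round(s["position"],4),"F",np.round(s["force"],2),"w",round(s["width"],3),"tool delta",(M.T@(np.array(t)-s["position"])).round(4),"tilt",M[:,2].round(3), "yaw y",M[:2,1].round(3))
```

```bash
python3 -c "
from h import *
to([.5432,-.1072,.150])"
```

```text
2.35 [0.3224 0.2482 0.2924] F [ 1.37  0.34 -0.15] w 0.181 tool delta [-0.3415 -0.2418  0.1423] tilt [ 0.     0.001 -1.   ] yaw y [0.388 0.921]
```

In the tool's units: -0.034 m is -0.0453, -0.024 m is -0.032.

>>> shift_gripper(ticks="-0.0453 -0.032 0.0107 0 0 | -0.0453 -0.032 0.0107 0 0 | -0.0453 -0.032 0.0107 0 0 | -0.0453 -0.032 0.0107 0 0 | -0.0453 -0.032 0.0107 0 0 | -0.0453 -0.032 0.0267 0 0 | -0.0453 -0.032 0.0267 0 0 | -0.0453 -0.032 0.0267 0 0 | -0.0453 -0.032 0.0267 0 0 | -0.0453 -0.032 0.0267 0 0")

```text
clock: 3.35
position: [0.5432, -0.1051, 0.1514]
ee_rot: [0.622, 3.079, 0.001]
force: [0.2, 0.2, 0.8]
width: 0.005
gripper_force: 0.0
```

>>> shift_gripper(ticks="0 0 0 0 0 | 0 0 0 0 0")

```text
clock: 3.55
position: [0.5421, -0.1048, 0.1515]
ee_rot: [-0.626, -3.077, 0.001]
force: [-0.7, 0.4, -0.2]
width: 0.004
gripper_force: 0.0
```

Run:
```python
from h import *
to([.5432,-.1072,.118])
p=cams.get_image("scene");i=p["image"][150:250,220:380];cv2.imwrite("pics/s2.png",cv2.resize(i,None,fx=5,fy=5,interpolation=cv2.INTER_CUBIC))
```

```text
3.55 [ 0.5421 -0.1048  0.1515] F [-0.73  0.38 -0.17] w 0.004 tool delta [-0.002  -0.0018  0.0335] tilt [-0.001 -0.    -1.   ] yaw y [0.39  0.921]
```

View pics/s2.png

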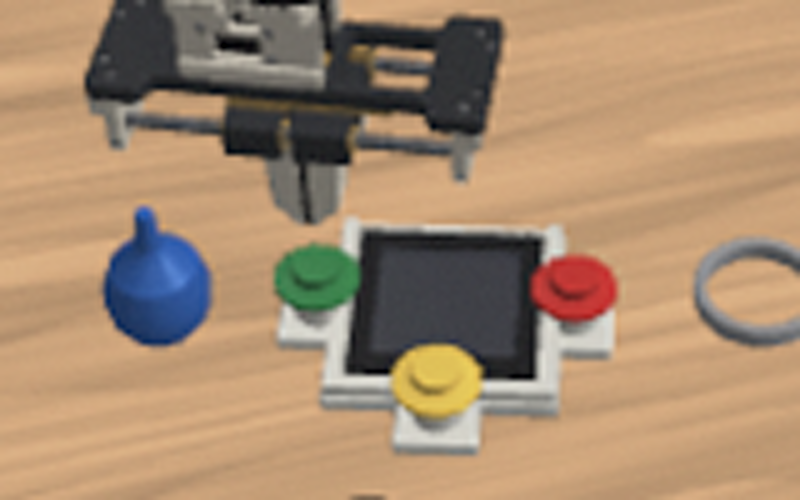

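The closed tip hangs at crop (308,222), just above the green crown at (318,262) and aligned with it. I centre it and descend.

In the tool's units: 0.015 m is 0.02, 0.014 m is 0.0187.

>>> shift_gripper(ticks="-0.0013 -0.0013 0.02 0 0 | -0.0013 -0.0013 0.0187 0 0 | 0 0 0.0027 0 0 | 0 0 0.0027 0 0 | 0 0 0.0027 0 0 | 0 0 0.0027 0 0")

```text
clock: 4.2
position: [0.5436, -0.1062, 0.1156]
ee_rot: [0.622, 3.079, 0.0]
force: [-0.0, -0.1, 0.7]
width: 0.007
gripper_force: 0.0
```

```bash
python3 -c "
from h import *
to([.5432,-.1072,.103])"
```

```text
4.2 [ 0.5436 -0.1062  0.1156] F [-0.04 -0.1   0.66] w 0.007 tool delta [-0.     -0.0011  0.0126] tilt [ 0.001  0.    -1.   ] yaw y [0.388 0.922]
```

In the tool's units: 0.002 m is 0.0027, 0.0015 m is 0.002.

>>> shift_gripper(ticks="0 0 0.0027 0 0 | 0 0 0.0027 0 0 | 0 0 0.002 0 0 | 0 0 0.002 0 0 | 0 0 0.002 0 0")

```text
clock: 4.7
position: [0.5435, -0.1064, 0.1068]
ee_rot: [0.622, 3.079, 0.0]
force: [-0.0, 0.8, 2.6]
width: 0.002
gripper_force: 1.3
```

>>> shift_gripper(ticks="0 0 0.002 0 0 | 0 0 0.0013 0 0 | 0 0 0 0 0")

```text
clock: 5.0
position: [0.5433, -0.1064, 0.104]
ee_rot: [-0.622, -3.079, 0.0]
force: [0.2, 0.6, -0.0]
width: 0.001
gripper_force: 0.1
```

```bash
python3 -c "
from h import *
to([.5432,-.1072,.103])"
```

```text
5.0 [ 0.5433 -0.1064  0.104 ] F [ 0.16  0.61 -0.05] w 0.001 tool delta [-0.0002 -0.0008  0.001 ] tilt [-0. -0. -1.] yaw y [0.388 0.921]
```

In the tool's units: 0.001 m is 0.0013, 0.0005 m is 0.0007.

>>> shift_gripper(ticks="0 0 0.0013 0 0 | 0 0 0.0007 0 0 | 0 0 0 0 0")

```text
clock: 5.3
position: [0.5433, -0.1064, 0.1026]
ee_rot: [-0.622, -3.079, 0.0]
force: [0.3, -0.1, 1.1]
width: 0.005
gripper_force: 0.3
```

>>> shift_gripper(ticks="0 0 0.0007 0 0 | 0 0 0.0007 0 0 | 0 0 0 0 0")

```text
clock: 5.6
position: [0.5433, -0.1063, 0.1019]
ee_rot: [0.622, 3.079, 0.0]
force: [-0.7, 0.3, 3.7]
width: 0.003
gripper_force: 1.9
```

Green is home: the tip is at 36 mm and the force is rising. Next I go up and across to red.

In the tool's units: 0.034 m is 0.0453, 0.033 m is 0.044.

>>> shift_gripper(ticks="0 0 -0.0053 0 0 | 0 0 -0.0267 0 0 | 0 0 -0.0267 0 0 | 0.004 0.0453 0 0 0 | 0.004 0.0453 0 0 0 | 0.004 0.0453 0 0 0 | 0.0027 0.044 0 0 0 | 0 0 0 0 0 | 0 0 0 0 0")

```text
clock: 6.5
position: [0.5855, 0.023, 0.1456]
ee_rot: [-0.619, -3.08, 0.001]
force: [-0.2, -0.9, -0.1]
width: 0.008
gripper_force: 0.0
```

Run:
```python
from h import *
to([.585,.022,.1155])
p=cams.get_image("scene");i=p["image"][150:250,220:380];cv2.imwrite("pics/s3.png",cv2.resize(i,None,fx=5,fy=5,interpolation=cv2.INTER_CUBIC))
```

```text
6.5 [0.5855 0.023  0.1456] F [-0.24 -0.88 -0.14] w 0.008 tool delta [ 0.     -0.0011  0.0301] tilt [-0. -0. -1.] yaw y [0.387 0.922]
```

View pics/s3.png

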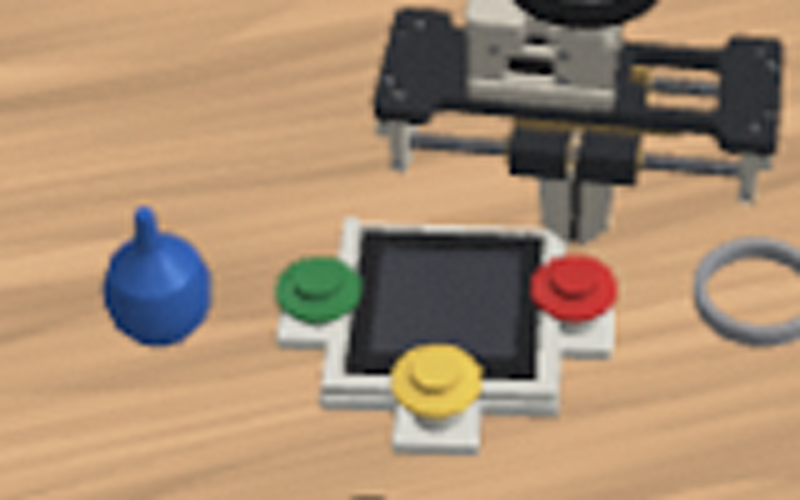

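Green now sits low at (318,290), and the tip at (577,240) is aligned above the red crown at (575,280). I press red the same way.

In the tool's units: 0.015 m is 0.02, 0.012 m is 0.016.

>>> shift_gripper(ticks="0 -0.0013 0.02 0 0 | 0 0 0.016 0 0 | 0 0 0.004 0 0 | 0 0 0.0027 0 0 | 0 0 0.0027 0 0 | 0 0 0.0027 0 0 | 0 0 0.002 0 0 | 0 0 0.002 0 0")

```text
clock: 7.35
position: [0.5855, 0.0213, 0.107]
ee_rot: [0.622, 3.079, 0.0]
force: [-0.6, -1.4, 3.5]
width: 0.004
gripper_force: 1.3
```

>>> shift_gripper(ticks="0 0 0.002 0 0 | 0 0 0.0013 0 0 | 0 0 0.0013 0 0 | 0 0 0 0 0")

```text
clock: 7.75
position: [0.5853, 0.0214, 0.1031]
ee_rot: [0.622, 3.079, 0.0]
force: [0.7, -0.8, 1.6]
width: 0.005
gripper_force: 0.6
```

>>> shift_gripper(ticks="0 0 0.0007 0 0 | 0 0 0.0007 0 0 | 0 0 0 0 0")

```text
clock: 8.05
position: [0.5853, 0.0214, 0.1022]
ee_rot: [0.622, 3.079, 0.0]
force: [0.7, -0.8, 1.4]
width: 0.003
gripper_force: 0.8
```

In the tool's units: -0.025 m is -0.0333, -0.024 m is -0.032.

>>> shift_gripper(ticks="0 0 -0.0053 0 0 | 0 0 -0.0267 0 0 | 0 0 -0.0267 0 0 | -0.0333 -0.028 0 0 0 | -0.032 -0.0267 0 0 0 | -0.032 -0.0267 0 0 0 | 0 0 0 0 0 | 0 0 0 0 0")

```text
clock: 8.85
position: [0.6285, -0.0638, 0.146]
ee_rot: [-0.625, -3.078, 0.0]
force: [-0.2, 0.8, 0.1]
width: 0.007
gripper_force: 0.0
```

Run:
```python
from h import *
to([.629,-.063,.1155])
p=cams.get_image("scene");i=p["image"][150:250,220:380];cv2.imwrite("pics/s4.png",cv2.resize(i,None,fx=5,fy=5,interpolation=cv2.INTER_CUBIC))
```

```text
8.85 [ 0.6285 -0.0638  0.146 ] F [-0.23  0.81  0.07] w 0.007 tool delta [-0.0002  0.0009  0.0305] tilt [-0.001  0.    -1.   ] yaw y [0.39  0.921]
```

View pics/s4.png

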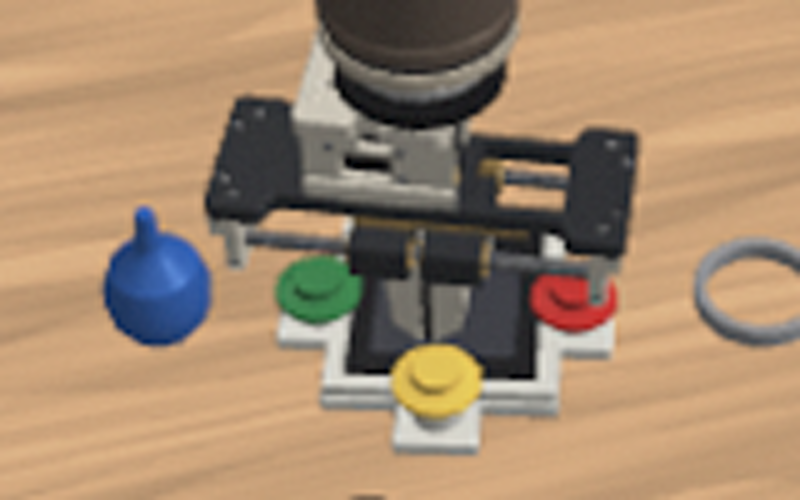

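Tip at (430,343), yellow crown at about (435,375). That offset is a little smaller than before, so I check it by projection.

Run:
```python
from h import *
p=cams.get_image("scene");W=np.linalg.inv(np.array(p["cam_to_world"]))
K=np.array([[p["fx"],0,p["cx"]],[0,p["fy"],p["cy"]],[0,0,1]])
s=readout.observe()["position"]
for n,q in dict(tipY=[s[0],s[1],s[2]-.066],tipR=[.5855,.023,.0796],tipG=[.5421,-.1048,.0855],Y=[.629,-.063,.045],Yx=[.639,-.063,.045],Yrim=[.629,-.063,.038],R=[.585,.022,.045],G=[.5432,-.1072,.036]).items():
    u=cv2.projectPoints(np.array([q],float),cv2.Rodrigues(W[:3,:3])[0],W[:3,3],K,np.array(p["distortion"]))[0].ravel()
    print(n,((u-[220,150]+.5)*5).round(0))
a=p["image"][212:242,292:322]
cv2.imwrite("pics/s5.png",cv2.resize(a,None,fx=16,fy=16,interpolation=cv2.INTER_CUBIC))
```

```text
tipY [439. 326.]
tipR [581. 232.]
tipG [316. 212.]
Y [439. 373.]
Yx [444. 388.]
Yrim [439. 382.]
R [577. 277.]
G [318. 280.]
```

View pics/s5.png

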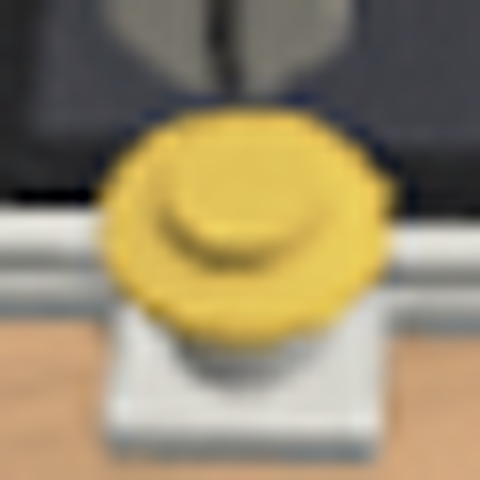

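The crown's position matches the prediction to 1–2 mm: crown at (436,372), predicted (439,373). The tip shift is just the skewed near edge of the finger. Pressing yellow.

In the tool's units: 0.015 m is 0.02, 0.012 m is 0.016.

>>> shift_gripper(ticks="0 0.0013 0.02 0 0 | 0 0 0.016 0 0 | 0 0 0.004 0 0 | 0 0 0.0027 0 0 | 0 0 0.0027 0 0 | 0 0 0.0027 0 0 | 0 0 0.002 0 0 | 0 0 0.002 0 0")

```text
clock: 9.75
position: [0.6292, -0.0622, 0.1075]
ee_rot: [0.622, 3.079, 0.0]
force: [-2.1, -0.0, 2.6]
width: 0.008
gripper_force: 1.3
```

>>> shift_gripper(ticks="0 0 0.002 0 0 | 0 0 0.0013 0 0 | 0 0 0.0013 0 0 | 0 0 0 0 0")

```text
clock: 10.15
position: [0.6293, -0.0622, 0.1036]
ee_rot: [0.622, 3.079, 0.0]
force: [-0.4, -0.4, 0.5]
width: 0.005
gripper_force: 0.0
```

>>> shift_gripper(ticks="0 0 0.0007 0 0 | 0 0 0.0007 0 0 | 0 0 0 0 0")

```text
clock: 10.45
position: [0.6293, -0.0622, 0.1027]
ee_rot: [0.622, 3.079, 0.0]
force: [-1.3, 0.4, 1.1]
width: 0.006
gripper_force: 0.7
```

In the tool's units: -0.04 m is -0.0533, -0.03 m is -0.04.

>>> shift_gripper(ticks="0 0 0.0007 0 0 | 0 0 0 0 0 | 0 0 -0.0053 0 0 | 0 0 -0.04 0 0 | 0 0 -0.0533 0 0 | 0 0 -0.0533 0 0 | 0 0 -0.0533 0 0 | 0 0 0 0 0 | 0 0 0 0 0")

```text
clock: 11.35
position: [0.6295, -0.0623, 0.2572]
ee_rot: [0.622, 3.077, 0.001]
force: [-0.9, -0.2, -0.4]
width: 0.006
gripper_force: 0.0
```

Run:
```python
from h import *
p=cams.get_image("scene");i=p["image"][150:250,220:380];cv2.imwrite("pics/s6.png",cv2.resize(i,None,fx=5,fy=5,interpolation=cv2.INTER_CUBIC))
```

```text
(no output)
```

View pics/s6.png

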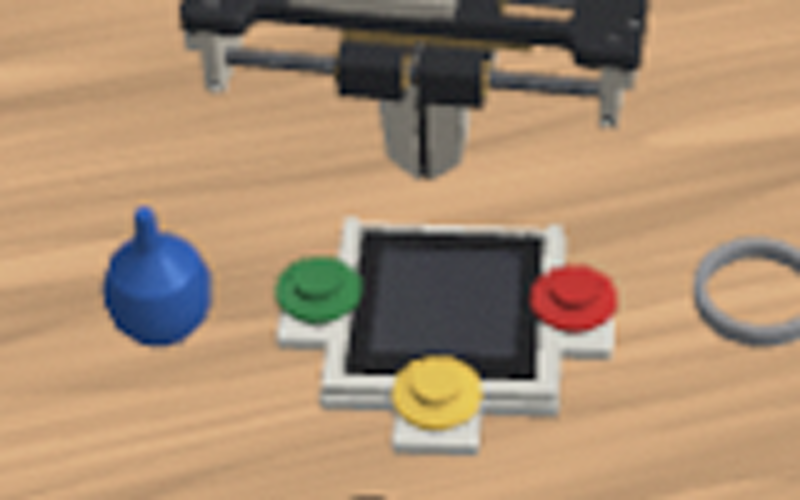

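All three catches sit low, at (318,290), (575,297) and (437,390). The filter, blower and ring look unmoved, and the gripper is clear.

```bash
python3 -c "
from cell import workorder
print(workorder.sign_off())"
```

```text
the job is handed in; nothing more can be done
None
```

I pressed the green, red and yellow catches home in that order; the last picture shows all three down with the filter, blower and ring unmoved, and the job is handed in (no verdict was returned).

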